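Set the stock terminal's screen to its tilt mark and test that it holds

TASK

Tilt the stock terminal's screen up until, left alone, it stands in line with the steel mark arm beside it; its stiff hinge springs back when you let go, so work up to the mark from below, let go and look, and do not push it far past. Then press a fingertip lightly on the glass for a moment to test that the hinge holds, and leave the screen standing untouched at the mark. Leave the mark arm and the goods on the counter where they are.

Things in the scene. Friction and masses are not known exactly. Their poses are not given: they have to be found in the camera images.
- stand: Grey steel stand fixed to the counter: base plate 250 mm wide, 12 mm thick, from x = -140 to +50 mm; cheeks at y = +-106 mm, tops 72 mm high. Origin on the counter under the middle of the hinge axis, which runs along the stand's y, 55 mm up. The screen leans from the hinge to the stand's -x (robot's side at yaw 0). Place and yaw (within 25 degrees) vary.
- screen: Black panel 190 mm wide (y), 12 mm thick, from 14 to 180 mm from the hinge. Origin on the hinge axis, mid width; -x runs up the panel to its free top edge, z is the normal on the glass side. Tilt is the angle of -x above horizontal (90 = upright): 35 to 50 degrees at the start, below the mark. 0.25 to 0.6 kg, on a springy bracket (6.5 N m/rad) on a friction hinge that slips at 1.1 N m.
- screen_top (a point): Middle of the screen's free top edge, mid thickness, 180 mm from the hinge axis. Pushed from the robot's side towards the stand's +x along its arc (6 to 20 N; more if the finger does not rise with the edge) the screen first bends its spring, then turns the hinge; let go, it springs back by about 8 to 13 degrees (varies with weight and tilt) and stays there.
- glass: Glass front of the screen, 156 mm (x, up the panel) by 180 mm (y), with a plain display of grey tiles. Origin at the centre of its front surface, 97 mm from the hinge axis, 9 mm above the screen's mid plane; z points out of it. A press of 2 to 4 N at or above mid height bends the screen back some mm and it returns; over about 5 N may turn the hinge down.
- mark: The mark: slim bare steel bar 8 mm deep, 5 mm thick, beside the screen on the stand's +y side (122 mm from mid width), on the same hinge axis, by a graduated arc. Origin on the axis; -x runs along the bar to its tip. The angle of -x above horizontal is the wanted tilt of the screen (57 to 77 degrees). In line: screen's and bar's x axes parallel.
- mark_tip (a point): Free tip of the mark arm, 172 mm from the hinge axis.
- jar: Bystander: glass jar with red lid, 80 mm across, 110 mm tall, standing near the stand. Origin at the centre of its underside.
- oil: Bystander: bottle of cooking oil, 68 mm across, 240 mm tall. Origin at the centre of its underside.
- pack: Bystander: closed cardboard pack 70 x 110 x 90 mm. Origin at the centre of its underside.

How it is judged:
By the outcome, as a careful person would: the job done as asked, in the order asked, and still so for the second after the job is handed in, with the robot touching nothing.
It also fails if it takes over 64 s, if anything falls off the work surface, if the arm or the gripper's body presses on something with over 40 N, if the wrist force passes 120 N, or if a joint passes its speed limit or range.

ROBOT

A 6-joint arm with a two-finger parallel gripper is mounted at the origin on the work surface. World frame = base frame: x ahead of the robot, y to its left, z up, the work surface at z = 0. Lengths are in m, angles in rad, forces in N, time in s.
With the tool pointing down it reaches from about 0.425 to 0.95 m from the base axis. Payload 3.5 kg.
Tool frame: the origin (TCP) lies on the centre line of the jaws, within the pads' length; the fingertips stand 11 mm ahead of it and the grasp point (between the pads) lies 8 mm behind it; y points along the fingers, x is the direction in which the jaws open and shut, and the axes are right-handed (so a half turn about y gives the same grasp; the last joint's range is limited). The gripper opens to 85 mm and grips with 20 to 120 N. Pads are 22 mm wide; open, the fingers measure 114 mm over their backs; the gripper's body (76 mm by 85 mm) begins 54 mm behind the grasp point. The pads swing forward as they close: fully open they stand 13 mm farther back than shut.
Start: joints at [-1.284, 0.286, 1.577, -0, 1.279, -0.15], TCP at [0.286, -0.612, 0.242] pointing down, gripper open.
Joint ranges: [-2.77, 2.77], [-0.9, 2.22], [0.21, 2.48], [-1.53, 4.67], [0.24, 2.81], [-2.84, 2.84]. Speed limits (rad/s): [2.79, 2.79, 3.14, 3.14, 3.14, 3.14].

INTERFACE

Orientations are given as a unit quaternion [x, y, z, w].
In Python, from plant import get_state, read_camera, sign_off gives the robot as it stands.
- The arm moves only by the shell command python3 -m inch 'ROWS' [FORCE]. ROWS is JSON, a list of rows, each an object of numbers: "ax", "ay", "az": the turn, a rotation vector about the tool's x, y, z in rad; "x", "y", "z": the shift along the tool's x, y, z in mm; "hand": the closure, from -1 (fully open) to 1 (shut). In form: [{"ax": .., "ay": .., "az": .., "x": .., "y": .., "z": .., "hand": ..}, ...]. A call has 1 to 5 rows; each row shifts and turns the commanded pose from where the row before left it, along the tool's axes as they then stand; what a row does not reach is not made up. A row lasts 1/12 s, in which the tool goes at most 41.7 mm and 7.16 degrees, less where a joint would pass 70% of its speed; a pose out of reach is approached as far as the arm can. A call with a gripper value outside its range is refused whole. The fingers move at their own pace and stop on an object; FORCE is the grip in N (left out, the last holds). Time passes only in rows, so rows that do not move let the fingers close. It gives the time, the measured TCP pose, the force and the opening at its end, in the units of the state.
- get_state(): the state, without advancing time (a new reading comes with each control period).
- read_camera(name): name is "scene" or "top" or "wrist"; returns a dict with "img" (384x512x3 uint8, red, green, blue), "fov_y" (degrees; the focal length in pixels is half the picture's height over the tangent of half this angle, whatever the lens; pixels are square), "cx", "cy" (the principal point, pixels), "T" (4x4, takes a point from camera to world coordinates); the wrist camera has in their place "T_tool_cam" (4x4, takes a point from camera to tool coordinates, whose origin is the TCP and whose axes are the tool frame's). Camera axes: x right, y down, z forward; pixel columns grow to the right and rows downward; lengths in m; the calibration is good to about 2 mm. A picture is of the moment at which its call begins: read the wrist's pose just before it. There is no depth.
- sign_off(): hands the job in, once; it reports no verdict.
The state is a dict: "time": time; "qpos": joint angles; "dq": joint speeds; "joint_efforts": joint torques, N m; "eef_pos": TCP position; "tcp_rot": TCP orientation; "contact_force": force on the tool from outside, world axes, zero at the start; "wrist_torque": the same for the moment, N m; "opening": opening from 0.0 (shut) to 1.0 (fully open).
Only numpy, scipy, OpenCV 4.12 (cv2) and the standard library are available. Lean on these libraries where they do the work, as an engineer would, in place of code of your own. Each camera call takes 0.05 s, during which the arm holds its last target. There are 200 camera calls.

## Working session

There is one attempt and no reset: what is moved stays moved. The work goes in short steps, Python scripts to look and compute and a shell command to move; the robot and the scene stay as the last step left them, time stands still between calls to the robot, and variables do not carry over. Pictures are saved under pics/ and viewed, about 8 in all and at most 12, crops included, and the job is handed in when it is done.

```bash
ls; mkdir -p pics
python3 - <<'E'
from plant import *
import cv2,numpy as np
s=get_state();print({k:np.round(v,3).tolist() for k,v in s.items()})
ims=[]
for n in("scene","top"):
    c=read_camera(n);cv2.imwrite(f"pics/{n}0.png",c["img"][:,:,::-1]);print(n,c["fov_y"],c["cx"],c["cy"],np.round(c["T"],3).tolist())
    ims.append(c["img"][:,:,::-1])
E
```

```text
pics
{'time': 0.0, 'qpos': [-1.284, 0.287, 1.578, 0.0, 1.279, -0.15], 'dq': [-0.001, 0.0, 0.001, 0.001, -0.0, -0.0], 'joint_efforts': [0.0, -40.598, -29.262, -0.0, 0.006, -0.0], 'eef_pos': [0.285, -0.611, 0.241], 'tcp_rot': [-0.596, 0.38, -0.379, 0.597], 'contact_force': [0.249, -0.25, -0.451], 'wrist_torque': [-0.01, -0.017, -0.023], 'opening': 1.0}
scene 57.858775955158414 257.97163508208934 195.6687364221676 [[-0.224, 0.833, -0.506, 0.969], [0.975, 0.195, -0.111, 0.123], [0.006, -0.518, -0.855, 0.742], [0.0, 0.0, 0.0, 1.0]]
top 43.17135669519816 262.9135941191371 187.40430747417682 [[-0.015, -0.986, 0.166, 0.4], [-1.0, 0.017, 0.009, 0.012], [-0.012, -0.166, -0.986, 1.126], [0.0, 0.0, 0.0, 1.0]]
```

View pics/scene0.png

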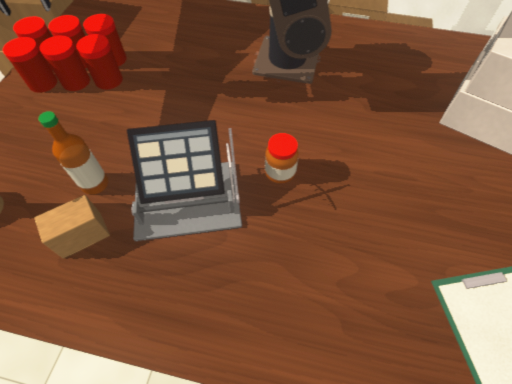

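View pics/top0.png

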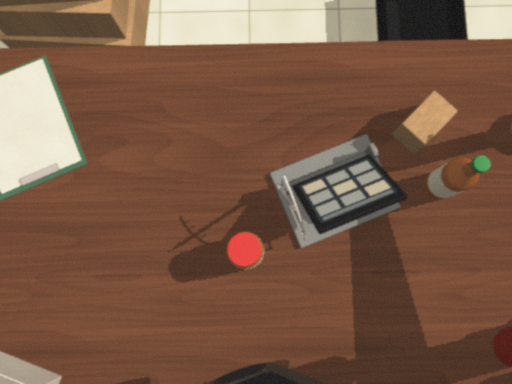

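The scene view, taken from the far side, shows the screen at about (128-222, 122-205), the mark arm at about (232, 130-200) and the jar at (282, 157). The top view shows the stand yawed about +22°, with the mark tip near (287, 178), the jar at (245, 250) and the oil at (465, 172).

Run:
```python
import cv2,numpy as np
a=cv2.imread("pics/scene0.png")[112:245,120:250];b=cv2.imread("pics/top0.png")[125:250,262:412]
f=lambda i,k:cv2.resize(i,None,fx=k,fy=k,interpolation=cv2.INTER_CUBIC)
cv2.imwrite("pics/z1.png",f(a,4.5));cv2.imwrite("pics/z2.png",f(b,4.5))
```

```text
(no output)
```

View pics/z1.png

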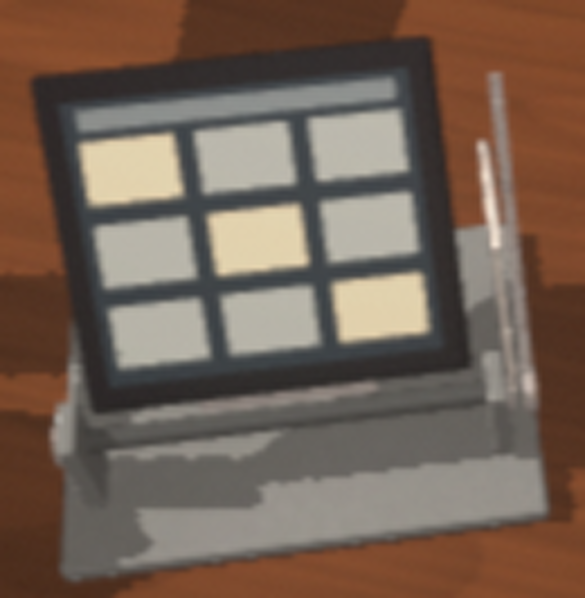

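View pics/z2.png

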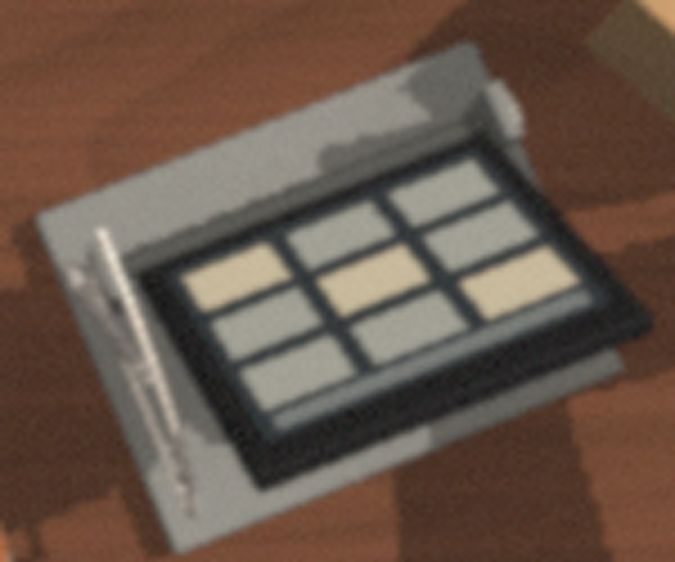

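The crops show the panel and base corners clearly, plus two thin bright lines beside the screen (the bar and the arc). I'll fit the stand pose and tilt, then cast both lines onto the mark's plane to tell them apart.

```bash
cat > h.py <<'E'
import numpy as np,cv2
from scipy.optimize import least_squares
from scipy.spatial.transform import Rotation as R
from plant import *
def ray(c,uv,T=None):
    T=c["T"] if T is None else T
    f=192/np.tan(np.radians(c["fov_y"]/2)); d=T[:3,:3]@[(uv[0]-c["cx"])/f,(uv[1]-c["cy"])/f,1]
    return T[:3,3],d/np.linalg.norm(d)
def proj(c,p,T=None):
    T=c["T"] if T is None else T
    f=192/np.tan(np.radians(c["fov_y"]/2)); q=T[:3,:3].T@(np.asarray(p)-T[:3,3])
    return np.array([f*q[0]/q[2]+c["cx"],f*q[1]/q[2]+c["cy"]])
def stand(st): # x,y,yaw -> R,t
    return R.from_euler('z',st[2]).as_matrix(),np.array([st[0],st[1],0])
def W(st,p): r,t=stand(st); return r@np.asarray(p)+t
def scr(st,tilt,s,y,n): # point on panel
    c,q=np.cos(tilt),np.sin(tilt); return W(st,[-s*c+n*q,y,.055+s*q+n*c])
def onplane(c,uv,st,y,T=None): # -> stand (x,z) at y
    o,d=ray(c,uv,T); r,t=stand(st); o=r.T@(o-t); d=r.T@d; p=o+d*(y-o[1])/d[1]; return p[[0,2]]
E
python3 - <<'E'
from h import *
S=read_camera("scene");T=read_camera("top")
zs=lambda a,b:(120+(a+.5)/4.5-.5,112+(b+.5)/4.5-.5)
zt=lambda a,b:(262+(a+.5)/4.5-.5,125+(b+.5)/4.5-.5)
base=[(T,zt(38,215),.05,.125),(T,zt(475,42),.05,-.125),(T,zt(178,553),-.14,.125),(S,zs(548,513),.05,.125),(S,zs(65,578),.05,-.125)]
pan=[(S,zs(33,77),.18,-.095),(S,zs(430,38),.18,.095),(S,zs(468,365),.014,.095),(S,zs(92,412),.014,-.095),
(T,zt(140,272),.014,.095),(T,zt(262,488),.18,.095),(T,zt(652,325),.18,-.095),(T,zt(485,140),.014,-.095)]
def res(v):
    return np.concatenate([proj(c,W(v,[x,y,.012]))-uv for c,uv,x,y in base]+[proj(c,scr(v,v[3],s,y,.006))-uv for c,uv,s,y in pan])
o=least_squares(res,[.5,0,.38,.7]);print(o.x,np.degrees(o.x[2:]));print(np.round(o.fun.reshape(-1,2),1).tolist())
st=o.x
np.save("st.npy",st)
for n,c,L in[("Souter",S,[zs(525,400),zs(495,75)]),("Sinner",S,[zs(515,395),zs(497,240),zs(482,143)]),("Tbright",T,[zt(102,235),zt(175,430)]),("Tdots",T,[zt(80,270),zt(130,370),zt(190,510)])]:
  for y in(.115,.122,.13):
    P=[onplane(c,u,st,y) for u in L]
    for p in P:
        q=p-[0,.055];print(n,y,np.round(p*1e3),'r%.0f ang%.1f'%(1e3*np.hypot(*q),np.degrees(np.arctan2(q[1],-q[0]))))
r,t=stand(st)
g=lambda c,uv,z:(lambda o,d:o+d*(z-o[2])/d[2])(*ray(c,uv))
print("jar",g(T,(245,250),.11),"oil",g(T,(482,163),.24),"pack",g(T,(433,113),.09))
s=get_state();print(R.from_quat(s["tcp_rot"]).as_matrix().round(2).tolist())
print("top",scr(st,st[3],.18,0,0),"sx",r[:,0])
w=read_camera("wrist");print(w["T_tool_cam"].round(3).tolist(),w["fov_y"])
E
```

```text
[ 0.62193617 -0.12675352  0.37160214  0.73042679] [21.29123431 41.85037251]
[[-1.0, -0.1], [-0.4, -1.0], [-0.5, 0.5], [-0.1, -0.9], [-1.7, -1.3], [-0.7, -0.7], [-0.2, -1.2], [0.7, 0.4], [-0.7, 0.3], [-1.4, 0.3], [-1.4, 0.6], [1.0, 0.2], [0.6, -2.2]]
Souter 0.115 [162. 316.] r307 ang121.9
Souter 0.115 [165. 469.] r446 ang111.8
Souter 0.122 [-51. -46.] r113 ang-63.2
Souter 0.122 [-45. 238.] r188 ang76.1
Souter 0.13 [-295. -460.] r593 ang-60.2
Souter 0.13 [-286.  -27.] r298 ang-15.9
Sinner 0.115 [21. 81.] r34 ang127.9
Sinner 0.115 [-21. 153.] r101 ang77.9
Sinner 0.115 [-161.   56.] r161 ang0.4
Sinner 0.122 [-313. -480.] r620 ang-59.6
Sinner 0.122 [-390. -347.] r560 ang-45.8
Sinner 0.122 [-650. -526.] r872 ang-41.8
Sinner 0.13 [ -695. -1121.] r1366 ang-59.4
Sinner 0.13 [-812. -918.] r1268 ang-50.1
Sinner 0.13 [-1208. -1192.] r1736 ang-45.9
Tbright 0.115 [ -4. 196.] r141 ang88.5
Tbright 0.115 [-91. 159.] r138 ang48.6
Tbright 0.122 [-15. 264.] r210 ang85.9
Tbright 0.122 [-96. 230.] r199 ang61.2
Tbright 0.13 [-28. 342.] r289 ang84.5
Tbright 0.13 [-102.  311.] r275 ang68.4
Tdots 0.115 [11. 26.] r31 ang-111.8
Tdots 0.115 [-50.  68.] r52 ang14.9
Tdots 0.115 [-124.   74.] r125 ang8.8
Tdots 0.122 [ -1. 107.] r52 ang89.1
Tdots 0.122 [-58. 146.] r108 ang57.6
Tdots 0.122 [-126.  151.] r159 ang37.4
Tdots 0.13 [-15. 199.] r145 ang84.1
Tdots 0.13 [-67. 235.] r192 ang69.7
Tdots 0.13 [-129.  240.] r225 ang55.1
jar [0.43960348 0.06098032 0.11      ] oil [ 0.58808323 -0.38695604  0.24      ] pack [ 0.7348374  -0.35685656  0.09      ]
[[0.42, -0.0, 0.91], [-0.91, 0.0, 0.42], [-0.0, -1.0, 0.0]]
top [ 0.49700742 -0.17543918  0.17509377] sx [0.93174679 0.36310869 0.        ]
[[1.0, 0.0, 0.0, 0.001], [0.0, -0.32, 0.948, -0.133], [0.0, -0.948, -0.32, 0.082], [0.0, 0.0, 0.0, 1.0]] 69.6473184823084
```

The side lines are nearly edge-on in both cameras, so that cast is ill-conditioned. Instead I'll project where the bar and its tip would lie for several angles and compare.

Run:
```python
from h import *
S=read_camera("scene");T=read_camera("top");st=np.load("st.npy")
f=lambda c,p,u0,v0:np.round((proj(c,p)-[u0,v0]+.5)*4.5-.5).tolist()
for a in(55,60,65,70,75,80):
  a=np.radians(a);print(np.degrees(a),[(f(S,scr(st,a,s,.122,0),120,112),f(T,scr(st,a,s,.122,0),262,125)) for s in(0,.06,.12,.172)])
```

```text
55.0 [([527.0, 385.0], [77.0, 286.0]), ([514.0, 276.0], [107.0, 336.0]), ([501.0, 159.0], [140.0, 391.0]), ([489.0, 51.0], [172.0, 443.0])]
59.99999999999999 [([527.0, 385.0], [77.0, 286.0]), ([515.0, 280.0], [104.0, 326.0]), ([502.0, 166.0], [133.0, 371.0]), ([491.0, 59.0], [162.0, 414.0])]
65.0 [([527.0, 385.0], [77.0, 286.0]), ([516.0, 285.0], [100.0, 317.0]), ([504.0, 174.0], [126.0, 350.0]), ([493.0, 71.0], [151.0, 383.0])]
70.0 [([527.0, 385.0], [77.0, 286.0]), ([517.0, 290.0], [96.0, 307.0]), ([506.0, 185.0], [118.0, 329.0]), ([495.0, 85.0], [138.0, 351.0])]
75.0 [([527.0, 385.0], [77.0, 286.0]), ([518.0, 297.0], [92.0, 296.0]), ([508.0, 198.0], [109.0, 308.0]), ([498.0, 103.0], [126.0, 318.0])]
80.0 [([527.0, 385.0], [77.0, 286.0]), ([519.0, 304.0], [88.0, 286.0]), ([510.0, 213.0], [101.0, 286.0]), ([501.0, 123.0], [113.0, 285.0])]
```

The bar's tip near (495, 75) in the scene crop puts the mark at about 66°. The shorter bright line is the arc. The screen is at about 42°. I'll shut the fingers and move behind the top edge.

```bash
python3 -m inch '[{"ay":0.058,"hand":1,"x":-22,"z":20},{"hand":1,"x":-22,"z":20},{"hand":1,"x":-22,"z":20},{"hand":1,"x":-22,"z":20},{"hand":1,"x":-22,"z":20}]' 40
python3 -m inch '[{"hand":1,"x":-22,"z":20},{"hand":1,"x":-22,"z":20},{"hand":1,"x":-22,"z":20},{"hand":1,"x":-22,"z":20},{"hand":1,"x":-22,"z":20}]'
python3 -m inch '[{"hand":1,"x":-22,"z":20},{"hand":1,"x":-22,"z":20},{"hand":1,"x":-22,"z":20},{"hand":1,"x":-22,"z":20},{"hand":1,"x":-22,"z":20}]'
python3 -m inch '[{"hand":1},{"hand":1}]'
cat > s.py <<'E'
from h import *
def show():
    s=get_state();st=np.load("st.npy");r,t=stand(st);p=r.T@(s["eef_pos"]-t);F=r.T@s["contact_force"]
    print("t%.2f TCP stand mm"%s["time"],(p*1e3).round(1),"F stand",F.round(1),"op",round(s["opening"],2),"axes stand",(r.T@R.from_quat(s["tcp_rot"]).as_matrix()).round(3).tolist())
if __name__=="__main__":show()
E
python3 s.py
```

```text
t0.35 TCP stand mm [-489.5 -329.5  242. ] F stand [0.7 0.6 0.2] op 1.0 axes stand [[0.065, 0.0, 0.998], [-0.998, 0.001, 0.065], [-0.001, -1.0, 0.0]]validation failed for argument at $[0]...
validation failed for argument at $[0]...
validation failed for argument at $[0]...
validation failed for argument at $[0]...
```

The checker seems to want every key in every row.

```bash
python3 -m inch '[{"ax":0,"ay":0.058,"az":0,"x":-22,"y":0,"z":20,"hand":1},{"ax":0,"ay":0,"az":0,"x":-22,"y":0,"z":20,"hand":1},{"ax":0,"ay":0,"az":0,"x":-22,"y":0,"z":20,"hand":1},{"ax":0,"ay":0,"az":0,"x":-22,"y":0,"z":20,"hand":1},{"ax":0,"ay":0,"az":0,"x":-22,"y":0,"z":20,"hand":1}]' 40; python3 s.py
```

```text
time: 0.77
eef_pos: [0.3364, -0.4706, 0.2423]
tcp_rot: [-0.585, 0.397, -0.397, 0.585]
contact_force: [1.3, -0.5, 0.2]
opening: 0.302
t0.77 TCP stand mm [-390.9 -216.7  242.3] F stand [ 1.1 -0.9  0.2] op 0.3 axes stand [[0.007, 0.0, 1.0], [-1.0, 0.0, 0.007], [-0.0, -1.0, 0.0]]
```

```bash
python3 -m inch '[{"ax":0,"ay":0,"az":0,"x":-21,"y":0,"z":20,"hand":1},{"ax":0,"ay":0,"az":0,"x":-21,"y":0,"z":20,"hand":1},{"ax":0,"ay":0,"az":0,"x":-21,"y":0,"z":20,"hand":1},{"ax":0,"ay":0,"az":0,"x":-21,"y":0,"z":20,"hand":1},{"ax":0,"ay":0,"az":0,"x":-21,"y":0,"z":20,"hand":1}]' >/dev/null
python3 -m inch '[{"ax":0,"ay":0,"az":0,"x":-21,"y":0,"z":18,"hand":1},{"ax":0,"ay":0,"az":0,"x":-20,"y":0,"z":18,"hand":1},{"ax":0,"ay":0,"az":0,"x":-20,"y":0,"z":18,"hand":1},{"ax":0,"ay":0,"az":0,"x":-20,"y":0,"z":18,"hand":1},{"ax":0,"ay":0,"az":0,"x":-20,"y":0,"z":18,"hand":1}]' >/dev/null
python3 -m inch '[{"ax":0,"ay":0,"az":0,"x":0,"y":20,"z":0,"hand":1},{"ax":0,"ay":0,"az":0,"x":0,"y":25,"z":0,"hand":1},{"ax":0,"ay":0,"az":0,"x":0,"y":25,"z":0,"hand":1},{"ax":0,"ay":0,"az":0,"x":0,"y":0,"z":0,"hand":1}]'; python3 s.py
```

```text
time: 1.93
eef_pos: [0.4338, -0.2078, 0.1673]
tcp_rot: [-0.585, 0.4, -0.393, 0.585]
contact_force: [-1.7, 0.9, -0.9]
opening: -0.004
t1.93 TCP stand mm [-204.7   -7.2  167.3] F stand [-1.3  1.4 -0.9] op -0.0 axes stand [[0.008, -0.005, 1.0], [-1.0, 0.008, 0.008], [-0.008, -1.0, -0.005]]
```

```bash
python3 -m inch '[{"ax":0,"ay":0,"az":0,"x":0,"y":0,"z":15,"hand":1},{"ax":0,"ay":0,"az":0,"x":0,"y":0,"z":15,"hand":1},{"ax":0,"ay":0,"az":0,"x":0,"y":0,"z":10,"hand":1},{"ax":0,"ay":0,"az":0,"x":0,"y":0,"z":0,"hand":1}]'; python3 s.py
python3 - <<'E'
from h import *
c=read_camera("wrist");cv2.imwrite("pics/w1.png",c["img"][:,:,::-1])
E
```

```text
time: 2.27
eef_pos: [0.4754, -0.1954, 0.1738]
tcp_rot: [-0.585, 0.396, -0.397, 0.586]
contact_force: [-0.3, -0.3, -0.1]
opening: 0.005
t2.27 TCP stand mm [-161.5  -10.8  173.8] F stand [-0.4 -0.2 -0.1] op 0.01 axes stand [[0.008, 0.002, 1.0], [-1.0, -0.002, 0.008], [0.002, -1.0, 0.002]]
```

View pics/w1.png

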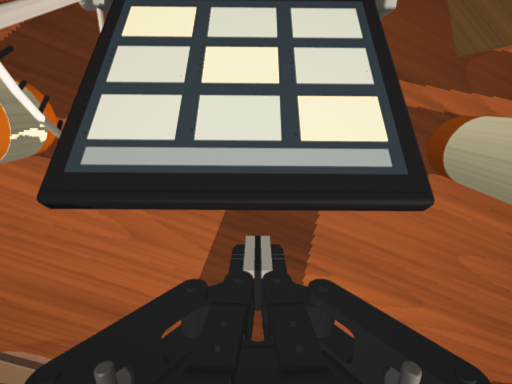

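The wrist view shows the shut fingertips at (258, 250), just behind the screen's top edge (row 205) and near mid-width. I'll push along the edge's arc to about 66°.

```bash
python3 -m inch '[{"ax":0,"ay":0,"az":0,"x":0,"y":0,"z":6,"hand":1},{"ax":0,"ay":0,"az":0,"x":0,"y":0,"z":6,"hand":1},{"ax":0,"ay":0,"az":0,"x":0,"y":-5,"z":5,"hand":1},{"ax":0,"ay":0,"az":0,"x":0,"y":-5,"z":5,"hand":1},{"ax":0,"ay":0,"az":0,"x":0,"y":-5,"z":5,"hand":1}]' | grep force
python3 -m inch '[{"ax":0,"ay":0,"az":0,"x":0,"y":-5,"z":5,"hand":1},{"ax":0,"ay":0,"az":0,"x":0,"y":-5,"z":6,"hand":1},{"ax":0,"ay":0,"az":0,"x":0,"y":0,"z":0,"hand":1}]'; python3 s.py
```

```text
contact_force: [-1.7, -0.4, -1.3]
time: 2.98
eef_pos: [0.5093, -0.1813, 0.1982]
tcp_rot: [0.586, -0.397, 0.396, -0.585]
contact_force: [-4.7, -0.9, -0.6]
opening: 0.004
t2.98 TCP stand mm [-124.7   -9.9  198.2] F stand [-4.7  0.9 -0.6] op 0.0 axes stand [[0.008, -0.001, 1.0], [-1.0, -0.0, 0.008], [0.0, -1.0, -0.001]]
```

```bash
python3 -m inch '[{"ax":0,"ay":0,"az":0,"x":0,"y":-3.5,"z":5,"hand":1},{"ax":0,"ay":0,"az":0,"x":0,"y":-3.5,"z":6,"hand":1},{"ax":0,"ay":0,"az":0,"x":0,"y":-3,"z":6,"hand":1},{"ax":0,"ay":0,"az":0,"x":0,"y":-3,"z":6,"hand":1},{"ax":0,"ay":0,"az":0,"x":0,"y":-3,"z":6,"hand":1}]' | grep force
python3 -m inch '[{"ax":0,"ay":0,"az":0,"x":0,"y":-2.5,"z":6,"hand":1},{"ax":0,"ay":0,"az":0,"x":0,"y":0,"z":0,"hand":1},{"ax":0,"ay":0,"az":0,"x":0,"y":0,"z":0,"hand":1}]'; python3 s.py
```

```text
contact_force: [-14.2, -3.5, 10.6]
time: 3.65
eef_pos: [0.5405, -0.1697, 0.2182]
tcp_rot: [0.587, -0.397, 0.396, -0.584]
contact_force: [-9.7, -2.1, 8.1]
opening: -0.0
t3.65 TCP stand mm [-91.4 -10.4 218.2] F stand [-9.8  1.5  8.1] op -0.0 axes stand [[0.008, -0.005, 1.0], [-1.0, -0.002, 0.008], [0.002, -1.0, -0.005]]
```

The hinge has slipped with the screen at about 66°. I'll let go, back off, and go round to the +y side for a view with the wrist camera.

```bash
python3 -m inch '[{"ax":0,"ay":0,"az":0,"x":0,"y":0,"z":-10,"hand":1},{"ax":0,"ay":0,"az":0,"x":0,"y":0,"z":-20,"hand":1},{"ax":0,"ay":0,"az":0,"x":0,"y":0,"z":-20,"hand":1},{"ax":0,"ay":0,"az":0,"x":0,"y":-30,"z":0,"hand":1},{"ax":0,"ay":0,"az":0,"x":0,"y":-30,"z":0,"hand":1}]' |grep force
python3 -m inch '[{"ax":0,"ay":0,"az":0,"x":-30,"y":-30,"z":0,"hand":1},{"ax":0,"ay":0,"az":0,"x":-30,"y":-10,"z":0,"hand":1},{"ax":0,"ay":0,"az":0,"x":-35,"y":0,"z":0,"hand":1},{"ax":0,"ay":0,"az":0,"x":-35,"y":0,"z":0,"hand":1},{"ax":0,"ay":0,"az":0,"x":-35,"y":0,"z":0,"hand":1}]' |grep force
python3 -m inch '[{"ax":0,"ay":0,"az":0,"x":-35,"y":0,"z":20,"hand":1},{"ax":0,"ay":0,"az":0,"x":-35,"y":0,"z":20,"hand":1},{"ax":0,"ay":0,"az":0,"x":-35,"y":0,"z":30,"hand":1},{"ax":0,"ay":0,"az":0,"x":-35,"y":0,"z":30,"hand":1},{"ax":0,"ay":0,"az":0,"x":-10,"y":0,"z":30,"hand":1}]' |grep force
python3 -m inch '[{"ax":0,"ay":0,"az":-0.112,"x":0,"y":0,"z":0,"hand":1},{"ax":0,"ay":0,"az":-0.112,"x":0,"y":0,"z":0,"hand":1},{"ax":0,"ay":0,"az":-0.112,"x":0,"y":0,"z":0,"hand":1},{"ax":0,"ay":0,"az":-0.112,"x":0,"y":0,"z":0,"hand":1},{"ax":0,"ay":0,"az":-0.112,"x":0,"y":0,"z":0,"hand":1}]' |grep force
python3 -m inch '[{"ax":0,"ay":0,"az":-0.112,"x":0,"y":0,"z":0,"hand":1},{"ax":0,"ay":0,"az":-0.112,"x":0,"y":0,"z":0,"hand":1},{"ax":0,"ay":0,"az":0,"x":0,"y":0,"z":0,"hand":1},{"ax":0,"ay":0,"az":0,"x":0,"y":0,"z":0,"hand":1}]' |grep force
python3 s.py
python3 - <<'E'
from h import *
s=get_state();c=read_camera("wrist");cv2.imwrite("pics/w2.png",c["img"][:,:,::-1])
M=np.eye(4);M[:3,:3]=R.from_quat(s["tcp_rot"]).as_matrix();M[:3,3]=s["eef_pos"];np.save("w2T.npy",M@c["T_tool_cam"])
for n in("scene","top"):cv2.imwrite(f"pics/{n}1.png",read_camera(n)["img"][:,:,::-1])
E
```

```text
contact_force: [1.0, -0.7, 0.8]
contact_force: [0.8, -0.9, 0.3]
contact_force: [0.0, -0.7, -0.8]
contact_force: [-0.3, 1.0, -0.5]
contact_force: [-0.1, 0.4, -0.6]
t5.65 TCP stand mm [-18.1 299.8 314.1] F stand [ 0.1  0.4 -0.6] op 0.0 axes stand [[0.008, 0.005, 1.0], [-0.711, -0.703, 0.009], [0.703, -0.711, -0.002]]
```

View pics/w2.png

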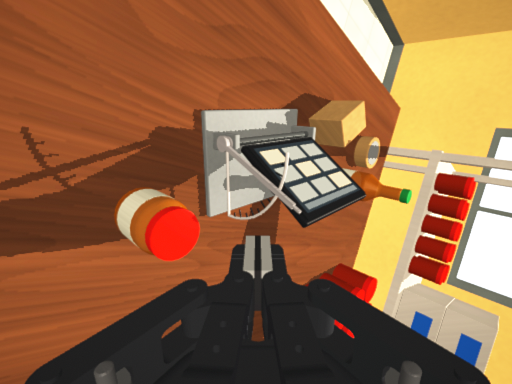

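The side view shows the mark bar running from about (225, 143) to (298, 212) and the screen edge beside it. I'll zoom in.

Run:
```python
import cv2
cv2.imwrite("pics/w2z.png",cv2.resize(cv2.imread("pics/w2.png")[105:233,200:370],None,fx=4.5,fy=4.5,interpolation=cv2.INTER_CUBIC))
```

```text
(no output)
```

View pics/w2z.png

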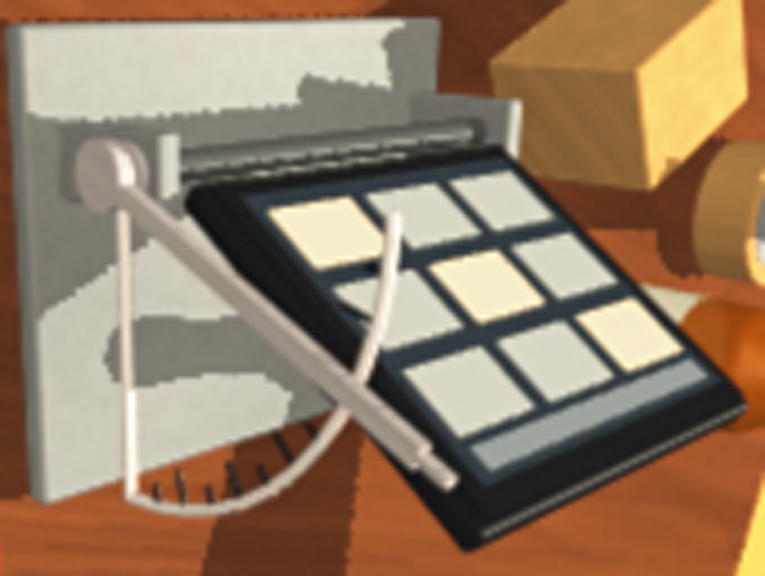

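```bash
cat > m.py <<'E'
from h import *
c=read_camera("wrist");Tw=np.load("w2T.npy");st0=np.load("st.npy")
z=lambda a,b:np.array((200+(a+.5)/4.5-.5,105+(b+.5)/4.5-.5))
base=[(z(8,25),.05,.125),(z(440,18),.05,-.125),(z(45,502),-.14,.125)]
pan=[(z(192,205),.014,.095,-.006),(z(470,550),.18,.095,-.006),(z(522,152),.014,-.095,.006),(z(747,408),.18,-.095,-.006)]
res=lambda v:np.concatenate([proj(c,W(v,[x,y,.012]),Tw)-u for u,x,y in base]+[proj(c,scr(v,v[3],s,y,n),Tw)-u for u,s,y,n in pan])
o=least_squares(res,[*st0[:3],1.]);print(o.x,np.degrees(o.x[2:]),o.fun.reshape(-1,2).round(1).tolist())
for st in(st0,o.x):
  for nm,y,u in[("piv",.122,(115,178)),("mark",.122,(200,255)),("mark",.122,(300,345)),("mark",.122,(420,450)),("tip",.122,(455,482)),("scrback",.095,(192,205)),("scrback",.095,(470,550))]:
    p=onplane(c,z(*u),st,y,Tw)-[0,.055];print(nm,(p*1e3).round(1),'r%.0f ang%.1f'%(1e3*np.hypot(*p),np.degrees(np.arctan2(p[1],-p[0]))))
E
python3 m.py
```

```text
[ 0.62337775 -0.13094119  0.37116001  0.99019328] [21.26590234 56.73389587] [[3.6, 0.1], [0.8, 0.2], [0.6, 1.0], [-2.4, 0.1], [1.0, -0.7], [-5.3, -2.5], [-0.6, 1.2]]
piv [0.4 9.5] r10 ang92.5
mark [-20.1  53.4] r57 ang69.4
mark [-41.4  99.3] r108 ang67.4
mark [-62.9 147.7] r161 ang66.9
tip [-69.1 160.6] r175 ang66.7
scrback [-10.8  19.3] r22 ang60.8
scrback [-103.1  148.6] r181 ang55.3
piv [-0.5  3.9] r4 ang82.9
mark [-21.3  48.5] r53 ang66.3
mark [-43.   95.2] r104 ang65.7
mark [-64.8 144.3] r158 ang65.8
tip [-71.1 157.5] r173 ang65.7
scrback [-11.7  14.3] r18 ang50.6
scrback [-105.4  145.6] r180 ang54.1
```

Two readings agree: the mark is at about 65.7° and the screen at about 55.5-56.5° after springing back about 10°. I'll return and push to about 74.5°.

```bash
python3 -m inch '[{"ax":0,"ay":0,"az":0.112,"x":0,"y":0,"z":0,"hand":1},{"ax":0,"ay":0,"az":0.112,"x":0,"y":0,"z":0,"hand":1},{"ax":0,"ay":0,"az":0.112,"x":0,"y":0,"z":0,"hand":1},{"ax":0,"ay":0,"az":0.112,"x":0,"y":0,"z":0,"hand":1},{"ax":0,"ay":0,"az":0.112,"x":0,"y":0,"z":0,"hand":1}]' |grep force
python3 -m inch '[{"ax":0,"ay":0,"az":0.112,"x":0,"y":0,"z":0,"hand":1},{"ax":0,"ay":0,"az":0.112,"x":0,"y":0,"z":0,"hand":1},{"ax":0,"ay":0,"az":0,"x":0,"y":0,"z":-35,"hand":1},{"ax":0,"ay":0,"az":0,"x":20,"y":0,"z":-30,"hand":1},{"ax":0,"ay":0,"az":0,"x":25,"y":0,"z":-30,"hand":1}]' |grep force
python3 -m inch '[{"ax":0,"ay":0,"az":0,"x":25,"y":0,"z":-30,"hand":1},{"ax":0,"ay":0,"az":0,"x":30,"y":0,"z":-15,"hand":1},{"ax":0,"ay":0,"az":0,"x":35,"y":0,"z":0,"hand":1},{"ax":0,"ay":0,"az":0,"x":35,"y":0,"z":0,"hand":1},{"ax":0,"ay":0,"az":0,"x":35,"y":0,"z":0,"hand":1}]' |grep force
python3 -m inch '[{"ax":0,"ay":0,"az":0,"x":35,"y":0,"z":0,"hand":1},{"ax":0,"ay":0,"az":0,"x":35,"y":0,"z":0,"hand":1},{"ax":0,"ay":0,"az":0,"x":25,"y":0,"z":0,"hand":1},{"ax":0,"ay":0,"az":0,"x":0,"y":0,"z":0,"hand":1},{"ax":0,"ay":0,"az":0,"x":0,"y":0,"z":0,"hand":1}]' |grep force
python3 s.py
```

```text
contact_force: [-1.0, 0.3, -0.3]
contact_force: [1.2, -0.9, 1.4]
contact_force: [0.7, 0.3, 1.2]
contact_force: [-0.5, 1.7, -0.6]
t7.52 TCP stand mm [-156.5   -4.   315.8] F stand [ 0.2  1.8 -0.6] op 0.0 axes stand [[0.004, 0.001, 1.0], [-1.0, -0.0, 0.004], [0.0, -1.0, 0.001]]
```

```bash
python3 -m inch '[{"ax":0,"ay":0,"az":0,"x":0,"y":38,"z":0,"hand":1},{"ax":0,"ay":0,"az":0,"x":0,"y":38,"z":0,"hand":1},{"ax":0,"ay":0,"az":0,"x":0,"y":38,"z":0,"hand":1},{"ax":0,"ay":0,"az":0,"x":0,"y":0,"z":10,"hand":1},{"ax":0,"ay":0,"az":0,"x":0,"y":0,"z":16,"hand":1}]' |grep force
python3 -m inch '[{"ax":0,"ay":0,"az":0,"x":0,"y":0,"z":7,"hand":1},{"ax":0,"ay":0,"az":0,"x":0,"y":-3,"z":5,"hand":1},{"ax":0,"ay":0,"az":0,"x":0,"y":-3,"z":5,"hand":1},{"ax":0,"ay":0,"az":0,"x":0,"y":-3,"z":5,"hand":1},{"ax":0,"ay":0,"az":0,"x":0,"y":-3,"z":5,"hand":1}]' |grep force
python3 -m inch '[{"ax":0,"ay":0,"az":0,"x":0,"y":-3,"z":5,"hand":1},{"ax":0,"ay":0,"az":0,"x":0,"y":-3,"z":6,"hand":1},{"ax":0,"ay":0,"az":0,"x":0,"y":-2,"z":6,"hand":1},{"ax":0,"ay":0,"az":0,"x":0,"y":-2,"z":6,"hand":1},{"ax":0,"ay":0,"az":0,"x":0,"y":-2,"z":5,"hand":1}]' |grep force
python3 s.py
python3 -m inch '[{"ax":0,"ay":0,"az":0,"x":0,"y":-2,"z":5,"hand":1},{"ax":0,"ay":0,"az":0,"x":0,"y":-1,"z":4,"hand":1},{"ax":0,"ay":0,"az":0,"x":0,"y":0,"z":0,"hand":1},{"ax":0,"ay":0,"az":0,"x":0,"y":0,"z":0,"hand":1}]' |grep force
python3 s.py
```

```text
contact_force: [0.2, 0.2, 0.9]
contact_force: [-5.4, -1.7, 1.8]
contact_force: [-11.6, -2.9, 8.8]
t8.77 TCP stand mm [-76.8  -2.4 227.7] F stand [-11.8   1.5   8.8] op 0.0 axes stand [[0.008, -0.007, 1.0], [-1.0, -0.001, 0.008], [0.001, -1.0, -0.007]]
contact_force: [-7.8, -2.6, 6.1]
t9.10 TCP stand mm [-67.   -2.5 230.6] F stand [-8.3  0.4  6.1] op -0.0 axes stand [[0.007, -0.003, 1.0], [-1.0, -0.002, 0.007], [0.002, -1.0, -0.003]]
```

```bash
python3 -m inch '[{"ax":0,"ay":0,"az":0,"x":0,"y":0,"z":-10,"hand":1},{"ax":0,"ay":0,"az":0,"x":0,"y":0,"z":-20,"hand":1},{"ax":0,"ay":0,"az":0,"x":0,"y":0,"z":-20,"hand":1},{"ax":0,"ay":0,"az":0,"x":0,"y":-30,"z":0,"hand":1},{"ax":0,"ay":0,"az":0,"x":0,"y":-30,"z":0,"hand":1}]' |grep force
python3 -m inch '[{"ax":0,"ay":0,"az":0,"x":-30,"y":-30,"z":0,"hand":1},{"ax":0,"ay":0,"az":0,"x":-30,"y":0,"z":0,"hand":1},{"ax":0,"ay":0,"az":0,"x":-35,"y":0,"z":0,"hand":1},{"ax":0,"ay":0,"az":0,"x":-35,"y":0,"z":0,"hand":1},{"ax":0,"ay":0,"az":0,"x":-35,"y":0,"z":0,"hand":1}]' |grep force
python3 -m inch '[{"ax":0,"ay":0,"az":0,"x":-35,"y":0,"z":20,"hand":1},{"ax":0,"ay":0,"az":0,"x":-35,"y":0,"z":20,"hand":1},{"ax":0,"ay":0,"az":0,"x":-35,"y":0,"z":20,"hand":1},{"ax":0,"ay":0,"az":0,"x":-35,"y":0,"z":20,"hand":1},{"ax":0,"ay":0,"az":0,"x":-10,"y":0,"z":20,"hand":1}]' |grep force
python3 -m inch '[{"ax":0,"ay":0,"az":-0.112,"x":0,"y":0,"z":0,"hand":1},{"ax":0,"ay":0,"az":-0.112,"x":0,"y":0,"z":0,"hand":1},{"ax":0,"ay":0,"az":-0.112,"x":0,"y":0,"z":0,"hand":1},{"ax":0,"ay":0,"az":-0.112,"x":0,"y":0,"z":0,"hand":1},{"ax":0,"ay":0,"az":-0.112,"x":0,"y":0,"z":0,"hand":1}]' |grep force
python3 -m inch '[{"ax":0,"ay":0,"az":-0.112,"x":0,"y":0,"z":0,"hand":1},{"ax":0,"ay":0,"az":-0.112,"x":0,"y":0,"z":0,"hand":1},{"ax":0,"ay":0,"az":0,"x":0,"y":30,"z":0,"hand":1},{"ax":0,"ay":0,"az":0,"x":0,"y":30,"z":0,"hand":1},{"ax":0,"ay":0,"az":0,"x":0,"y":20,"z":0,"hand":1}]' |grep force
python3 -m inch '[{"ax":0,"ay":0,"az":0,"x":0,"y":0,"z":0,"hand":1},{"ax":0,"ay":0,"az":0,"x":0,"y":0,"z":0,"hand":1}]' |grep force
python3 s.py
python3 - <<'E'
from h import *
s=get_state();c=read_camera("wrist");cv2.imwrite("pics/w3.png",c["img"][:,:,::-1])
M=np.eye(4);M[:3,:3]=R.from_quat(s["tcp_rot"]).as_matrix();M[:3,3]=s["eef_pos"];Tw=M@c["T_tool_cam"];np.save("w3T.npy",Tw);st=np.load("st.npy")
P=[proj(c,scr(st,a,s_,y,0),Tw) for a in(1.,1.25) for s_ in(0,.18) for y in(-.095,.122)];P=np.array(P);print(P.round().tolist())
a=np.maximum(P.min(0)-25,0).astype(int);b=np.minimum(P.max(0)+25,[512,384]).astype(int);k=min(800/(b-a)[0],600/(b-a)[1],4.5);print(a,b,k)
cv2.imwrite("pics/w3z.png",cv2.resize(c["img"][a[1]:b[1],a[0]:b[0],::-1],None,fx=k,fy=k,interpolation=cv2.INTER_CUBIC))
E
```

```text
contact_force: [1.8, -0.2, 0.6]
contact_force: [0.6, 0.3, -0.2]
contact_force: [0.2, -0.7, -1.0]
contact_force: [-0.1, -0.5, 0.6]
contact_force: [-0.5, -0.1, -0.9]
contact_force: [0.3, -0.0, 1.0]
t11.35 TCP stand mm [-18.2 256.4 260.5] F stand [ 0.3 -0.2  1. ] op 0.0 axes stand [[0.005, 0.004, 1.0], [-0.709, -0.705, 0.006], [0.705, -0.709, -0.001]]
[[312.0, 137.0], [220.0, 151.0], [386.0, 207.0], [308.0, 256.0], [312.0, 137.0], [220.0, 151.0], [403.0, 185.0], [327.0, 228.0]]
[194 112] [428 281] 3.4188034188034186
```

View pics/w3z.png

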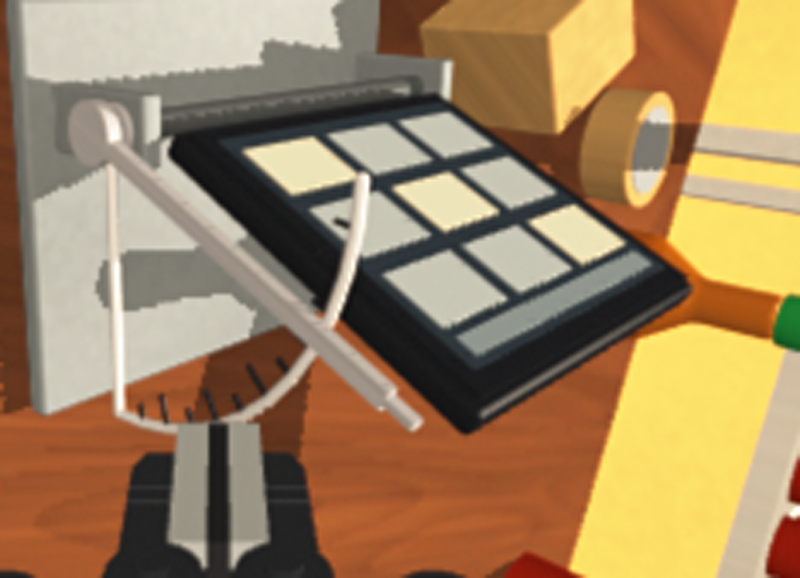

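The zoom shows the screen's back edge running from (172, 155) to (467, 432) and the bar from (115, 145) to its tip at (418, 425), now nearly parallel. Next I'll compute both angles.

```bash
cat > m2.py <<'E'
from h import *
import sys
def go(Tw,off,k,bar,sb):
    c=read_camera("wrist");st=np.load("st.npy").copy()
    st[:2]+=[.0007,-.002]
    z=lambda u:(np.array(u)+.5)/k-.5+off
    out=[]
    for y,U in((.122,bar),(.095,sb)):
        P=np.array([onplane(c,z(u),st,y,Tw)-[0,.055] for u in U]);d=P[-1]-P[0]
        print(y,(P*1e3).round(1).tolist(),"dir %.1f"%np.degrees(np.arctan2(d[1],-d[0])),"r,ang end %.0f %.1f"%(1e3*np.hypot(*P[-1]),np.degrees(np.arctan2(P[-1][1],-P[-1][0]))))
if __name__=="__main__":
    go(np.load("w3T.npy"),[194,112],3.4188,[(172,196),(280,298),(385,393),(418,426)],[(172,155),(320,296),(467,432)])
E
python3 m2.py
```

```text
0.122 [[-17.5, 46.1], [-43.8, 100.3], [-64.1, 145.2], [-70.9, 158.0]] dir 64.5 r,ang end 173 65.8
0.095 [[-9.9, 16.4], [-50.7, 96.1], [-82.1, 160.0]] dir 63.3 r,ang end 180 62.8
```

The screen sits about 1.2° below the mark on both measures (64.7 vs 65.8, and 63.3 vs 64.5). I'll repeat the push, going about 3.3 mm further.

```bash
python3 -m inch '[{"ax":0,"ay":0,"az":0,"x":0,"y":-30,"z":0,"hand":1},{"ax":0,"ay":0,"az":0,"x":0,"y":-30,"z":0,"hand":1},{"ax":0,"ay":0,"az":0.112,"x":0,"y":-20,"z":0,"hand":1},{"ax":0,"ay":0,"az":0.112,"x":0,"y":0,"z":0,"hand":1},{"ax":0,"ay":0,"az":0.112,"x":0,"y":0,"z":0,"hand":1}]' |grep force
python3 -m inch '[{"ax":0,"ay":0,"az":0.112,"x":0,"y":0,"z":0,"hand":1},{"ax":0,"ay":0,"az":0.112,"x":0,"y":0,"z":0,"hand":1},{"ax":0,"ay":0,"az":0.112,"x":0,"y":0,"z":0,"hand":1},{"ax":0,"ay":0,"az":0.112,"x":0,"y":0,"z":0,"hand":1},{"ax":0,"ay":0,"az":0,"x":0,"y":0,"z":-30,"hand":1}]' |grep force
python3 -m inch '[{"ax":0,"ay":0,"az":0,"x":25,"y":0,"z":-30,"hand":1},{"ax":0,"ay":0,"az":0,"x":30,"y":0,"z":-25,"hand":1},{"ax":0,"ay":0,"az":0,"x":35,"y":0,"z":-20,"hand":1},{"ax":0,"ay":0,"az":0,"x":35,"y":0,"z":0,"hand":1},{"ax":0,"ay":0,"az":0,"x":35,"y":0,"z":0,"hand":1}]' |grep force
python3 -m inch '[{"ax":0,"ay":0,"az":0,"x":35,"y":0,"z":0,"hand":1},{"ax":0,"ay":0,"az":0,"x":35,"y":0,"z":0,"hand":1},{"ax":0,"ay":0,"az":0,"x":35,"y":0,"z":0,"hand":1},{"ax":0,"ay":0,"az":0,"x":35,"y":0,"z":0,"hand":1},{"ax":0,"ay":0,"az":0,"x":0,"y":0,"z":0,"hand":1}]' |grep force
python3 -m inch '[{"ax":0,"ay":0,"az":0,"x":0,"y":0,"z":0,"hand":1}]' |grep force
python3 s.py
```

```text
contact_force: [0.0, -0.4, 0.3]
contact_force: [-1.3, -0.6, 0.2]
contact_force: [0.4, 0.1, -0.1]
contact_force: [-0.8, -0.6, 0.3]
contact_force: [-0.0, 0.1, -0.3]
t13.20 TCP stand mm [-120.6   11.2  318.9] F stand [-0.   0.1 -0.3] op 0.0 axes stand [[0.006, 0.001, 1.0], [-1.0, -0.001, 0.006], [0.001, -1.0, 0.001]]
```

```bash
python3 -m inch '[{"ax":0,"ay":0,"az":0,"x":8,"y":34,"z":-5,"hand":1},{"ax":0,"ay":0,"az":0,"x":6,"y":34,"z":0,"hand":1},{"ax":0,"ay":0,"az":0,"x":0,"y":34,"z":0,"hand":1},{"ax":0,"ay":0,"az":0,"x":0,"y":0,"z":10,"hand":1},{"ax":0,"ay":0,"az":0,"x":0,"y":0,"z":10,"hand":1}]' |grep force
python3 -m inch '[{"ax":0,"ay":0,"az":0,"x":0,"y":0,"z":6,"hand":1},{"ax":0,"ay":0,"az":0,"x":0,"y":-2,"z":5,"hand":1},{"ax":0,"ay":0,"az":0,"x":0,"y":-2,"z":5,"hand":1},{"ax":0,"ay":0,"az":0,"x":0,"y":-2,"z":5,"hand":1},{"ax":0,"ay":0,"az":0,"x":0,"y":-2,"z":5,"hand":1}]' |grep force
python3 -m inch '[{"ax":0,"ay":0,"az":0,"x":0,"y":-1.5,"z":4,"hand":1},{"ax":0,"ay":0,"az":0,"x":0,"y":-1.5,"z":4,"hand":1},{"ax":0,"ay":0,"az":0,"x":0,"y":-0.5,"z":2,"hand":1},{"ax":0,"ay":0,"az":0,"x":0,"y":0,"z":0,"hand":1},{"ax":0,"ay":0,"az":0,"x":0,"y":0,"z":0,"hand":1}]' |grep force
python3 s.py
```

```text
contact_force: [-0.5, 0.3, 0.4]
contact_force: [-4.9, -2.0, 3.5]
contact_force: [-7.2, -2.6, 6.0]
t14.45 TCP stand mm [-70.7  -2.1 229.1] F stand [-7.7  0.2  6. ] op -0.0 axes stand [[0.007, -0.003, 1.0], [-1.0, -0.002, 0.007], [0.002, -1.0, -0.003]]
```

Measured x is -70.7, so there are 7 mm still to go.

```bash
python3 -m inch '[{"ax":0,"ay":0,"az":0,"x":0,"y":-1,"z":3,"hand":1},{"ax":0,"ay":0,"az":0,"x":0,"y":-1,"z":3,"hand":1},{"ax":0,"ay":0,"az":0,"x":0,"y":0,"z":1,"hand":1},{"ax":0,"ay":0,"az":0,"x":0,"y":0,"z":0,"hand":1},{"ax":0,"ay":0,"az":0,"x":0,"y":0,"z":0,"hand":1}]' |grep force
python3 s.py
```

```text
contact_force: [-8.4, -2.7, 6.0]
t14.87 TCP stand mm [-64.1  -2.1 231.1] F stand [-8.8  0.5  6. ] op 0.0 axes stand [[0.007, -0.004, 1.0], [-1.0, -0.002, 0.007], [0.002, -1.0, -0.004]]
```

Good. I'll let go and look from the side again, using the same view as before.

```bash
python3 -m inch '[{"ax":0,"ay":0,"az":0,"x":0,"y":0,"z":-10,"hand":1},{"ax":0,"ay":0,"az":0,"x":0,"y":0,"z":-20,"hand":1},{"ax":0,"ay":0,"az":0,"x":0,"y":0,"z":-20,"hand":1},{"ax":0,"ay":0,"az":0,"x":0,"y":-30,"z":0,"hand":1},{"ax":0,"ay":0,"az":0,"x":0,"y":-30,"z":0,"hand":1}]' |grep force
python3 -m inch '[{"ax":0,"ay":0,"az":0,"x":-30,"y":-30,"z":0,"hand":1},{"ax":0,"ay":0,"az":0,"x":-30,"y":0,"z":0,"hand":1},{"ax":0,"ay":0,"az":0,"x":-35,"y":0,"z":0,"hand":1},{"ax":0,"ay":0,"az":0,"x":-35,"y":0,"z":0,"hand":1},{"ax":0,"ay":0,"az":0,"x":-35,"y":0,"z":0,"hand":1}]' |grep force
python3 -m inch '[{"ax":0,"ay":0,"az":0,"x":-35,"y":0,"z":20,"hand":1},{"ax":0,"ay":0,"az":0,"x":-35,"y":0,"z":20,"hand":1},{"ax":0,"ay":0,"az":0,"x":-35,"y":0,"z":20,"hand":1},{"ax":0,"ay":0,"az":0,"x":-35,"y":0,"z":20,"hand":1},{"ax":0,"ay":0,"az":0,"x":-10,"y":0,"z":20,"hand":1}]' |grep force
python3 -m inch '[{"ax":0,"ay":0,"az":-0.112,"x":0,"y":0,"z":0,"hand":1},{"ax":0,"ay":0,"az":-0.112,"x":0,"y":0,"z":0,"hand":1},{"ax":0,"ay":0,"az":-0.112,"x":0,"y":0,"z":0,"hand":1},{"ax":0,"ay":0,"az":-0.112,"x":0,"y":0,"z":0,"hand":1},{"ax":0,"ay":0,"az":-0.112,"x":0,"y":0,"z":0,"hand":1}]' |grep force
python3 -m inch '[{"ax":0,"ay":0,"az":-0.112,"x":0,"y":0,"z":0,"hand":1},{"ax":0,"ay":0,"az":-0.112,"x":0,"y":0,"z":0,"hand":1},{"ax":0,"ay":0,"az":0,"x":0,"y":30,"z":0,"hand":1},{"ax":0,"ay":0,"az":0,"x":0,"y":30,"z":0,"hand":1},{"ax":0,"ay":0,"az":0,"x":0,"y":20,"z":0,"hand":1}]' |grep force
python3 -m inch '[{"ax":0,"ay":0,"az":0,"x":0,"y":0,"z":0,"hand":1},{"ax":0,"ay":0,"az":0,"x":0,"y":0,"z":0,"hand":1}]' |grep force
python3 s.py
python3 - <<'E'
from h import *
s=get_state();c=read_camera("wrist");cv2.imwrite("pics/w4.png",c["img"][:,:,::-1])
M=np.eye(4);M[:3,:3]=R.from_quat(s["tcp_rot"]).as_matrix();M[:3,3]=s["eef_pos"];np.save("w4T.npy",M@c["T_tool_cam"])
for n in("scene","top"):cv2.imwrite(f"pics/{n}4.png",read_camera(n)["img"][:,:,::-1])
cv2.imwrite("pics/w4z.png",cv2.resize(c["img"][120:260,200:400,::-1],None,fx=4,fy=4,interpolation=cv2.INTER_CUBIC))
E
```

```text
contact_force: [1.0, -1.4, 0.7]
contact_force: [0.4, 0.9, 0.2]
contact_force: [-0.7, -0.1, -0.1]
contact_force: [1.6, 0.9, -0.1]
contact_force: [-0.1, 0.4, -0.8]
contact_force: [0.2, 0.2, -0.0]
t17.12 TCP stand mm [-15.1 256.9 261.2] F stand [ 0.3  0.1 -0. ] op -0.0 axes stand [[0.005, 0.004, 1.0], [-0.709, -0.705, 0.006], [0.705, -0.709, -0.001]]
```

View pics/w4z.png

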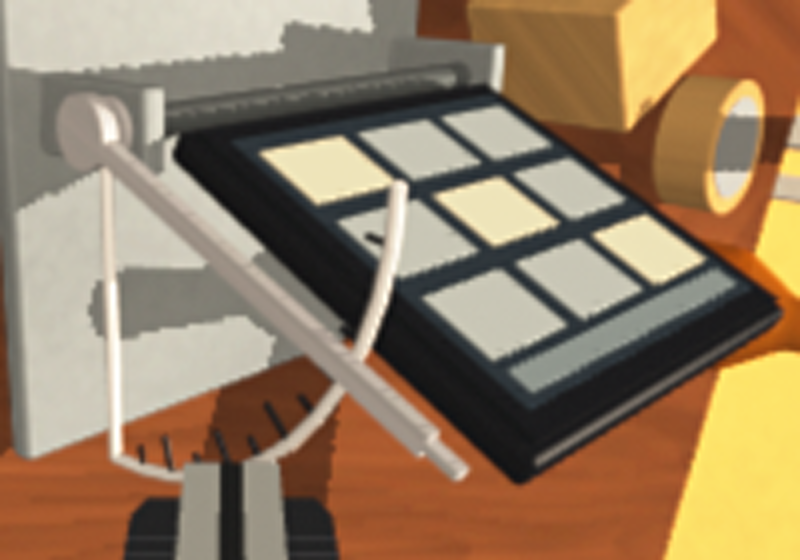

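The back edge now runs from (178, 155) to (518, 482), and the bar from (110, 155) to its tip at (464, 474).

Run:
```python
from m2 import *
go(np.load("w4T.npy"),[200,120],4,[(170,206),(270,300),(428,440),(463,474)],[(178,155),(345,322),(518,482)])
# cross-check: dark panel top corners in fixed views, before vs now
st=np.load("st.npy")
for n in("scene","top"):
    c=read_camera(n)
    for k in(0,4):
        im=cv2.imread(f"pics/{n}{k}.png");m=(im.max(2)<70).astype(np.uint8)
        roi=np.zeros_like(m)
        if n=="scene":roi[95:235,110:228]=1
        else: roi[125:250,270:410]=1
        cs,_=cv2.findContours(m*roi,0,2);h=cv2.convexHull(max(cs,key=cv2.contourArea));q=cv2.approxPolyDP(h,6,True).reshape(-1,2);print(n,k,q.tolist())
    for a in(62,64,66,68):print(a,[proj(c,scr(st,np.radians(a),s,y,.006)).round(1).tolist() for s,y in((.18,-.095),(.18,.095),(.014,.095),(.014,-.095))])
```

```text
0.122 [[-18.0, 42.6], [-39.0, 87.0], [-64.7, 146.3], [-70.5, 158.0]] dir 65.5 r,ang end 173 65.9
0.095 [[-8.9, 16.8], [-50.9, 94.3], [-82.4, 159.3]] dir 62.7 r,ang end 179 62.6
scene 0 [[214, 121], [224, 192], [141, 203], [127, 130]]
scene 4 [[214, 125], [223, 194], [140, 204], [121, 135]]
62 [[119.0, 134.3], [215.2, 124.3], [224.5, 194.8], [139.1, 205.1]]
64 [[118.3, 135.6], [215.3, 125.5], [224.5, 195.0], [139.1, 205.3]]
66 [[117.7, 137.0], [215.4, 126.8], [224.5, 195.2], [139.1, 205.5]]
68 [[117.1, 138.6], [215.6, 128.2], [224.5, 195.4], [139.1, 205.7]]
top 0 [[368, 150], [406, 199], [320, 233], [292, 186]]
top 4 [[401, 169], [312, 209], [291, 185], [369, 149]]
62 [[401.7, 169.7], [309.8, 207.2], [290.4, 183.1], [369.1, 151.3]]
64 [[400.8, 166.7], [308.7, 204.2], [290.3, 182.9], [369.0, 151.1]]
66 [[399.8, 163.7], [307.6, 201.2], [290.2, 182.6], [368.9, 150.8]]
68 [[398.8, 160.6], [306.5, 198.2], [290.1, 182.4], [368.8, 150.6]]
```

The estimates are noisy. The direction of an edge depends only on its image line and the camera's orientation, so I'll fit those lines to sub-pixel gradient points in both side pictures.

```bash
cat > ln.py <<'E'
from h import *
from scipy.ndimage import map_coordinates
def edge(g,a,b,sign,t0=.05,t1=.95,w=4):
    a,b=np.array(a,float),np.array(b,float);d=(b-a)/np.linalg.norm(b-a);n=np.array([-d[1],d[0]]) # n: left-down side
    o=np.arange(-w,w+.01,.25);P=[]
    for t in np.linspace(t0,t1,80):
        p=a+(b-a)*t;q=p+o[:,None]*n;v=map_coordinates(g,[q[:,1],q[:,0]],order=1);gr=sign*np.gradient(v)
        i=gr.argmax()
        if gr[i]>2.5:
            s=slice(max(i-3,0),i+4);wt=np.clip(gr[s],0,None);P.append(p+n*(o[s]@wt/wt.sum()))
    P=np.array(P)
    for _ in range(4):
        vx,vy,x,y=cv2.fitLine(P.astype(np.float32),cv2.DIST_HUBER,0,.01,.01).ravel();r=(P-[x,y])@[-vy,vx];P=P[abs(r)<max(.5,2*np.std(r))]
    return np.array([x,y]),np.array([vx,vy]),len(P),np.std((P-[x,y])@[-vy,vx])
def ang(c,T,l,yaw):
    p,d,n,sd=l;_,r1=ray(c,p-40*d,T);_,r2=ray(c,p+40*d,T);hy=np.array([-np.sin(yaw),np.cos(yaw),0])
    v=np.cross(np.cross(r1,r2),hy);v/=np.linalg.norm(v);v*=np.sign(v[2]);sx=np.array([np.cos(yaw),np.sin(yaw),0])
    return "%.2f (n%d sd%.2f)"%(np.degrees(np.arctan2(v[2],-v@sx)),n,sd)
E
cat > l2.py <<'E'
from ln import *
c=read_camera("wrist");yaw=np.load("st.npy")[2]
for f,off,k,bar,sb in(("w3",(194,112),3.4188,((115,145),(385,397)),((172,155),(467,432))),("w4",(200,120),4,((110,153),(428,443)),((178,155),(518,482)))):
    z=lambda u:(np.array(u)+.5)/k-.5+off
    g=cv2.imread(f"pics/{f}.png").astype(float);L=g.mean(2);T=np.load(f+"T.npy")
    print(f,"back",ang(c,T,edge(L,z(sb[0]),z(sb[1]),1,.1,.95),yaw),"| bar lo",ang(c,T,edge(L,z(bar[0]),z(bar[1]),-1,.2,.97),yaw),"bar up",ang(c,T,edge(L,z(bar[0]),z(bar[1]),1,.3,.9),yaw))
E
python3 l2.py
```

```text
w3 back 63.28 (n73 sd0.08) | bar lo 65.64 (n68 sd0.10) bar up 64.86 (n60 sd0.11)
w4 back 63.29 (n73 sd0.09) | bar lo 65.63 (n65 sd0.08) bar up 65.25 (n61 sd0.06)
```

The line fits agree across both pictures: the screen is at 63.3° and the bar at about 65.4°. The last push therefore didn't turn the hinge, and about 2° is left. I'll go back and push to finger x of about -58 mm.

```bash
python3 -m inch '[{"ax":0,"ay":0,"az":0,"x":0,"y":-30,"z":0,"hand":1},{"ax":0,"ay":0,"az":0,"x":0,"y":-30,"z":0,"hand":1},{"ax":0,"ay":0,"az":0.112,"x":0,"y":-20,"z":0,"hand":1},{"ax":0,"ay":0,"az":0.112,"x":0,"y":0,"z":0,"hand":1},{"ax":0,"ay":0,"az":0.112,"x":0,"y":0,"z":0,"hand":1}]' |grep force
python3 -m inch '[{"ax":0,"ay":0,"az":0.112,"x":0,"y":0,"z":0,"hand":1},{"ax":0,"ay":0,"az":0.112,"x":0,"y":0,"z":0,"hand":1},{"ax":0,"ay":0,"az":0.112,"x":0,"y":0,"z":0,"hand":1},{"ax":0,"ay":0,"az":0.112,"x":0,"y":0,"z":0,"hand":1},{"ax":0,"ay":0,"az":0,"x":0,"y":0,"z":-30,"hand":1}]' |grep force
python3 -m inch '[{"ax":0,"ay":0,"az":0,"x":25,"y":0,"z":-30,"hand":1},{"ax":0,"ay":0,"az":0,"x":30,"y":0,"z":-28,"hand":1},{"ax":0,"ay":0,"az":0,"x":35,"y":0,"z":-24,"hand":1},{"ax":0,"ay":0,"az":0,"x":35,"y":0,"z":0,"hand":1},{"ax":0,"ay":0,"az":0,"x":35,"y":0,"z":0,"hand":1}]' |grep force
python3 -m inch '[{"ax":0,"ay":0,"az":0,"x":35,"y":0,"z":0,"hand":1},{"ax":0,"ay":0,"az":0,"x":35,"y":0,"z":0,"hand":1},{"ax":0,"ay":0,"az":0,"x":35,"y":0,"z":0,"hand":1},{"ax":0,"ay":0,"az":0,"x":35,"y":0,"z":0,"hand":1},{"ax":0,"ay":0,"az":0,"x":0,"y":0,"z":0,"hand":1}]' |grep force
python3 -m inch '[{"ax":0,"ay":0,"az":0,"x":0,"y":0,"z":0,"hand":1}]' |grep force
python3 s.py
```

```text
contact_force: [0.1, -0.8, 0.3]
contact_force: [-0.5, -1.0, 0.6]
contact_force: [-0.0, 0.3, 0.2]
contact_force: [0.4, -0.4, -0.5]
contact_force: [-1.1, 0.9, -0.6]
t19.22 TCP stand mm [-124.8   12.3  318.5] F stand [-0.7  1.2 -0.6] op 0.0 axes stand [[0.005, -0.0, 1.0], [-1.0, 0.001, 0.005], [-0.001, -1.0, -0.0]]
```

```bash
python3 -m inch '[{"ax":0,"ay":0,"az":0,"x":8,"y":34,"z":0,"hand":1},{"ax":0,"ay":0,"az":0,"x":6,"y":34,"z":0,"hand":1},{"ax":0,"ay":0,"az":0,"x":0,"y":34,"z":0,"hand":1},{"ax":0,"ay":0,"az":0,"x":0,"y":0,"z":10,"hand":1},{"ax":0,"ay":0,"az":0,"x":0,"y":0,"z":10,"hand":1}]' |grep force
python3 -m inch '[{"ax":0,"ay":0,"az":0,"x":0,"y":0,"z":6,"hand":1},{"ax":0,"ay":0,"az":0,"x":0,"y":-2,"z":5,"hand":1},{"ax":0,"ay":0,"az":0,"x":0,"y":-2,"z":5,"hand":1},{"ax":0,"ay":0,"az":0,"x":0,"y":-2,"z":5,"hand":1},{"ax":0,"ay":0,"az":0,"x":0,"y":-2,"z":5,"hand":1}]' |grep force
python3 -m inch '[{"ax":0,"ay":0,"az":0,"x":0,"y":-1.5,"z":4,"hand":1},{"ax":0,"ay":0,"az":0,"x":0,"y":-1.5,"z":4,"hand":1},{"ax":0,"ay":0,"az":0,"x":0,"y":-1,"z":3,"hand":1},{"ax":0,"ay":0,"az":0,"x":0,"y":-1,"z":3,"hand":1},{"ax":0,"ay":0,"az":0,"x":0,"y":0,"z":0,"hand":1}]' |grep force
python3 -m inch '[{"ax":0,"ay":0,"az":0,"x":0,"y":0,"z":0,"hand":1}]' |grep force
python3 s.py
```

```text
contact_force: [-0.3, -0.6, 1.0]
contact_force: [-4.8, -1.6, 4.7]
contact_force: [-7.9, -3.0, 5.4]
contact_force: [-8.5, -2.3, 5.2]
t20.55 TCP stand mm [-65.5  -0.8 231.7] F stand [-8.8  1.   5.2] op 0.01 axes stand [[0.008, -0.004, 1.0], [-1.0, -0.001, 0.008], [0.001, -1.0, -0.004]]
```

```bash
python3 -m inch '[{"ax":0,"ay":0,"az":0,"x":0,"y":-1,"z":3,"hand":1},{"ax":0,"ay":0,"az":0,"x":0,"y":-1,"z":3,"hand":1},{"ax":0,"ay":0,"az":0,"x":0,"y":0,"z":1.5,"hand":1},{"ax":0,"ay":0,"az":0,"x":0,"y":0,"z":0,"hand":1},{"ax":0,"ay":0,"az":0,"x":0,"y":0,"z":0,"hand":1}]' |grep force
python3 s.py
```

```text
contact_force: [-8.5, -2.4, 5.2]
t20.97 TCP stand mm [-58.   -0.8 233.8] F stand [-8.8  0.8  5.2] op -0.0 axes stand [[0.007, -0.003, 1.0], [-1.0, -0.002, 0.007], [0.002, -1.0, -0.003]]
```

The force stayed level (8.8 N and 5.2 N) while the finger moved, so the hinge slipped. I'll let go and measure by line fit from the same side pose.

```bash
python3 -m inch '[{"ax":0,"ay":0,"az":0,"x":0,"y":0,"z":-10,"hand":1},{"ax":0,"ay":0,"az":0,"x":0,"y":0,"z":-20,"hand":1},{"ax":0,"ay":0,"az":0,"x":0,"y":0,"z":-25,"hand":1},{"ax":0,"ay":0,"az":0,"x":0,"y":-30,"z":0,"hand":1},{"ax":0,"ay":0,"az":0,"x":0,"y":-30,"z":0,"hand":1}]' |grep force
python3 -m inch '[{"ax":0,"ay":0,"az":0,"x":-30,"y":-30,"z":0,"hand":1},{"ax":0,"ay":0,"az":0,"x":-30,"y":0,"z":0,"hand":1},{"ax":0,"ay":0,"az":0,"x":-35,"y":0,"z":0,"hand":1},{"ax":0,"ay":0,"az":0,"x":-35,"y":0,"z":0,"hand":1},{"ax":0,"ay":0,"az":0,"x":-35,"y":0,"z":0,"hand":1}]' |grep force
python3 -m inch '[{"ax":0,"ay":0,"az":0,"x":-35,"y":0,"z":20,"hand":1},{"ax":0,"ay":0,"az":0,"x":-35,"y":0,"z":20,"hand":1},{"ax":0,"ay":0,"az":0,"x":-35,"y":0,"z":20,"hand":1},{"ax":0,"ay":0,"az":0,"x":-35,"y":0,"z":20,"hand":1},{"ax":0,"ay":0,"az":0,"x":-10,"y":0,"z":20,"hand":1}]' |grep force
python3 -m inch '[{"ax":0,"ay":0,"az":-0.112,"x":0,"y":0,"z":0,"hand":1},{"ax":0,"ay":0,"az":-0.112,"x":0,"y":0,"z":0,"hand":1},{"ax":0,"ay":0,"az":-0.112,"x":0,"y":0,"z":0,"hand":1},{"ax":0,"ay":0,"az":-0.112,"x":0,"y":0,"z":0,"hand":1},{"ax":0,"ay":0,"az":-0.112,"x":0,"y":0,"z":0,"hand":1}]' |grep force
python3 -m inch '[{"ax":0,"ay":0,"az":-0.112,"x":0,"y":0,"z":0,"hand":1},{"ax":0,"ay":0,"az":-0.112,"x":0,"y":0,"z":0,"hand":1},{"ax":0,"ay":0,"az":0,"x":0,"y":30,"z":0,"hand":1},{"ax":0,"ay":0,"az":0,"x":0,"y":30,"z":0,"hand":1},{"ax":0,"ay":0,"az":0,"x":0,"y":20,"z":0,"hand":1}]' |grep force
python3 -m inch '[{"ax":0,"ay":0,"az":0,"x":0,"y":0,"z":0,"hand":1},{"ax":0,"ay":0,"az":0,"x":0,"y":0,"z":0,"hand":1}]' |grep force
python3 s.py
cat > shot.py <<'E'
from ln import *
import sys
f=sys.argv[1];a=np.radians(float(sys.argv[2]));s=get_state();c=read_camera("wrist");cv2.imwrite(f"pics/{f}.png",c["img"][:,:,::-1])
M=np.eye(4);M[:3,:3]=R.from_quat(s["tcp_rot"]).as_matrix();M[:3,3]=s["eef_pos"];T=M@c["T_tool_cam"];np.save(f+"T.npy",T)
st=np.load("st.npy").copy();st[:2]+=[.0007,-.002];yaw=st[2];L=c["img"].astype(float).mean(2)
P=lambda t,s,y,n:proj(c,scr(st,t,s,y,n),T)
m=np.radians(65.5);b0,b1=P(m,.01,.122,0),P(m,.155,.122,0)
for da in(-.02,0,.02):
    e=edge(L,P(a+da,.014,.095,-.006),P(a+da,.18,.095,-.006),1,.1,.95);print("back",ang(c,T,e,yaw))
print("bar lo",ang(c,T,edge(L,b0,b1,-1,.15,.97),yaw),"up",ang(c,T,edge(L,b0,b1,1,.3,.9),yaw))
E
python3 shot.py w5 64
```

```text
contact_force: [1.1, -0.5, 1.3]
contact_force: [0.5, 0.6, 0.1]
contact_force: [0.2, -0.2, 0.2]
contact_force: [-0.4, -0.2, -1.0]
contact_force: [0.1, -0.3, -0.8]
contact_force: [-0.4, -0.3, 0.9]
t23.22 TCP stand mm [-14.1 258.  263.9] F stand [-0.5 -0.1  0.9] op -0.0 axes stand [[0.005, 0.004, 1.0], [-0.709, -0.705, 0.006], [0.705, -0.709, -0.0]]
back 58.00 (n60 sd0.95)
back 58.16 (n62 sd1.44)
back 65.69 (n76 sd0.08)
bar lo 59.95 (n65 sd1.10) up 65.09 (n52 sd0.05)
```

The screen edge fit reads 65.7° with low scatter, against a bar at about 65.1-65.6°, so they are in line. The fits from poor seeds had sd around 1 and I'm ignoring them. Next is the press: over the top to the front, tilting the tool towards the glass.

```bash
python3 -m inch '[{"ax":0,"ay":0,"az":0,"x":0,"y":-30,"z":0,"hand":1},{"ax":0,"ay":0,"az":0,"x":0,"y":-30,"z":0,"hand":1},{"ax":0,"ay":0,"az":0.112,"x":0,"y":-30,"z":0,"hand":1},{"ax":0,"ay":0,"az":0.112,"x":0,"y":0,"z":0,"hand":1},{"ax":0,"ay":0,"az":0.112,"x":0,"y":0,"z":0,"hand":1}]' |grep force
python3 -m inch '[{"ax":0,"ay":0,"az":0.112,"x":0,"y":0,"z":0,"hand":1},{"ax":0,"ay":0,"az":0.112,"x":0,"y":0,"z":0,"hand":1},{"ax":0,"ay":0,"az":0.112,"x":0,"y":0,"z":0,"hand":1},{"ax":0,"ay":0,"az":0.112,"x":0,"y":0,"z":0,"hand":1},{"ax":0,"ay":0,"az":0,"x":30,"y":0,"z":30,"hand":1}]' |grep force
python3 -m inch '[{"ax":0,"ay":0,"az":0,"x":30,"y":0,"z":25,"hand":1},{"ax":0,"ay":0,"az":0,"x":30,"y":0,"z":25,"hand":1},{"ax":0,"ay":0,"az":0,"x":35,"y":0,"z":0,"hand":1},{"ax":0,"ay":0,"az":0,"x":35,"y":0,"z":0,"hand":1},{"ax":0,"ay":0,"az":0,"x":35,"y":0,"z":0,"hand":1}]' |grep force
python3 -m inch '[{"ax":0,"ay":0,"az":0,"x":35,"y":0,"z":0,"hand":1},{"ax":0,"ay":0,"az":0,"x":35,"y":0,"z":0,"hand":1},{"ax":0,"ay":0,"az":0,"x":35,"y":0,"z":0,"hand":1},{"ax":0,"ay":0,"az":0,"x":35,"y":0,"z":0,"hand":1},{"ax":0,"ay":0,"az":0,"x":0,"y":0,"z":0,"hand":1}]' |grep force
python3 -m inch '[{"ax":-0.1,"ay":0,"az":0,"x":0,"y":0,"z":0,"hand":1},{"ax":-0.1,"ay":0,"az":0,"x":0,"y":0,"z":0,"hand":1},{"ax":-0.1,"ay":0,"az":0,"x":0,"y":0,"z":0,"hand":1},{"ax":-0.1,"ay":0,"az":0,"x":0,"y":0,"z":0,"hand":1},{"ax":-0.12,"ay":0,"az":0,"x":0,"y":0,"z":0,"hand":1}]' |grep force
python3 -m inch '[{"ax":0,"ay":0,"az":0,"x":0,"y":0,"z":0,"hand":1},{"ax":0,"ay":0,"az":0,"x":0,"y":0,"z":0,"hand":1}]' |grep force
python3 s.py
```

```text
contact_force: [-0.0, -0.5, -0.9]
contact_force: [0.9, 0.8, 0.7]
contact_force: [0.8, 0.7, 0.1]
contact_force: [-0.6, -0.2, -0.1]
contact_force: [-0.1, 0.5, 0.6]
contact_force: [-1.5, -0.1, -0.0]
t25.52 TCP stand mm [ 69. -11. 327.] F stand [-1.4  0.5 -0. ] op -0.0 axes stand [[0.009, -0.496, 0.869], [-1.0, -0.004, 0.009], [-0.001, -0.869, -0.496]]
```

```bash
python3 -m inch '[{"ax":0,"ay":0,"az":0,"x":0,"y":35,"z":5,"hand":1},{"ax":0,"ay":0,"az":0,"x":0,"y":35,"z":5,"hand":1},{"ax":0,"ay":0,"az":0,"x":0,"y":35,"z":5,"hand":1},{"ax":0,"ay":0,"az":0,"x":0,"y":33,"z":5,"hand":1},{"ax":0,"ay":0,"az":0,"x":0,"y":0,"z":0,"hand":1}]' |grep force
python3 -m inch '[{"ax":0,"ay":0,"az":0,"x":0,"y":0,"z":0,"hand":1},{"ax":0,"ay":0,"az":0,"x":0,"y":0,"z":0,"hand":1}]' |grep force
python3 s.py
python3 - <<'E'
from h import *
c=read_camera("wrist");cv2.imwrite("pics/w6.png",c["img"][:,:,::-1])
E
```

```text
contact_force: [-1.0, 0.4, -1.5]
contact_force: [1.3, -0.2, 1.1]
t26.10 TCP stand mm [ 17.7 -13.3 202.4] F stand [ 1.1 -0.6  1.1] op -0.0 axes stand [[0.007, -0.492, 0.87], [-1.0, -0.006, 0.004], [0.003, -0.87, -0.492]]
```

View pics/w6.png

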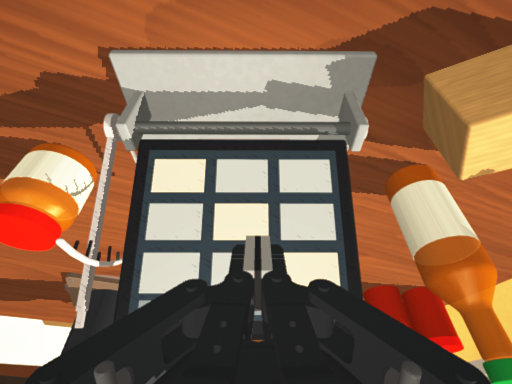

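The wrist view shows the fingertips at (257, 240) over the middle tile column, about 50 mm in front of the glass. I'll approach along the glass normal, then in small steps.

```bash
python3 -m inch '[{"ax":0,"ay":0,"az":0,"x":0,"y":12,"z":-9,"hand":1},{"ax":0,"ay":0,"az":0,"x":0,"y":12,"z":-9,"hand":1},{"ax":0,"ay":0,"az":0,"x":0,"y":10,"z":-7,"hand":1},{"ax":0,"ay":0,"az":0,"x":0,"y":0,"z":0,"hand":1},{"ax":0,"ay":0,"az":0,"x":0,"y":0,"z":0,"hand":1}]' |grep force
python3 s.py
python3 -m inch '[{"ax":0,"ay":0,"az":0,"x":0,"y":1.6,"z":-1.2,"hand":1},{"ax":0,"ay":0,"az":0,"x":0,"y":1.6,"z":-1.2,"hand":1},{"ax":0,"ay":0,"az":0,"x":0,"y":1.6,"z":-1.2,"hand":1},{"ax":0,"ay":0,"az":0,"x":0,"y":0,"z":0,"hand":1}]' |grep force
python3 s.py
python3 -m inch '[{"ax":0,"ay":0,"az":0,"x":0,"y":1.6,"z":-1.2,"hand":1},{"ax":0,"ay":0,"az":0,"x":0,"y":1.6,"z":-1.2,"hand":1},{"ax":0,"ay":0,"az":0,"x":0,"y":0,"z":0,"hand":1}]' |grep force
python3 s.py
```

```text
contact_force: [-0.3, 0.2, 0.5]
t26.57 TCP stand mm [-20.9 -13.5 184.1] F stand [-0.3  0.3  0.5] op 0.0 axes stand [[0.007, -0.493, 0.87], [-1.0, -0.006, 0.005], [0.003, -0.87, -0.493]]
contact_force: [0.5, 0.7, -0.5]
t26.90 TCP stand mm [-27.6 -12.8 179.2] F stand [ 0.8  0.5 -0.5] op -0.0 axes stand [[0.007, -0.497, 0.868], [-1.0, -0.004, 0.006], [0.0, -0.868, -0.497]]
contact_force: [0.5, 0.7, 0.8]
t27.15 TCP stand mm [-31.6 -12.8 177.3] F stand [0.8 0.5 0.8] op -0.0 axes stand [[0.007, -0.497, 0.868], [-1.0, -0.003, 0.006], [-0.0, -0.868, -0.497]]
```

```bash
for i in 1; do :; done
python3 -m inch '[{"ax":0,"ay":0,"az":0,"x":0,"y":1.6,"z":-1.2,"hand":1},{"ax":0,"ay":0,"az":0,"x":0,"y":0,"z":0,"hand":1}]' |grep force
python3 -m inch '[{"ax":0,"ay":0,"az":0,"x":0,"y":1.6,"z":-1.2,"hand":1},{"ax":0,"ay":0,"az":0,"x":0,"y":0,"z":0,"hand":1}]' |grep force; python3 s.py
```

```text
contact_force: [1.3, 0.9, 0.9]
contact_force: [1.0, 0.6, 0.7]
t27.48 TCP stand mm [-35.  -12.9 176. ] F stand [1.1 0.2 0.7] op 0.0 axes stand [[0.007, -0.496, 0.868], [-1.0, -0.004, 0.006], [0.0, -0.868, -0.496]]
```

```bash
python3 -m inch '[{"ax":0,"ay":0,"az":0,"x":0,"y":1.6,"z":-1.2,"hand":1},{"ax":0,"ay":0,"az":0,"x":0,"y":0,"z":0,"hand":1},{"ax":0,"ay":0,"az":0,"x":0,"y":0,"z":0,"hand":1}]' |grep force
python3 -m inch '[{"ax":0,"ay":0,"az":0,"x":0,"y":0.8,"z":-0.6,"hand":1},{"ax":0,"ay":0,"az":0,"x":0,"y":0,"z":0,"hand":1}]' |grep force;python3 -m inch '[{"ax":0,"ay":0,"az":0,"x":0,"y":0,"z":0,"hand":1}]' |grep force; python3 s.py
```

```text
contact_force: [2.6, 1.2, 1.4]
contact_force: [2.1, 1.8, 1.2]
contact_force: [2.7, 1.5, 1.3]
t27.98 TCP stand mm [-37.7 -12.9 174.9] F stand [3.  0.4 1.3] op -0.0 axes stand [[0.007, -0.496, 0.868], [-1.0, -0.004, 0.006], [0.0, -0.868, -0.496]]
```

The press is about 3.2 N along the normal. I'll hold it briefly, withdraw along the normal, rise, and look from the side once more.

```bash
python3 -m inch '[{"ax":0,"ay":0,"az":0,"x":0,"y":0,"z":0,"hand":1},{"ax":0,"ay":0,"az":0,"x":0,"y":0,"z":0,"hand":1},{"ax":0,"ay":0,"az":0,"x":0,"y":0,"z":0,"hand":1},{"ax":0,"ay":0,"az":0,"x":0,"y":0,"z":0,"hand":1}]' |grep force
python3 -m inch '[{"ax":0,"ay":0,"az":0,"x":0,"y":-4,"z":3,"hand":1},{"ax":0,"ay":0,"az":0,"x":0,"y":-8,"z":6,"hand":1},{"ax":0,"ay":0,"az":0,"x":0,"y":-16,"z":12,"hand":1},{"ax":0,"ay":0,"az":0,"x":0,"y":-24,"z":18,"hand":1},{"ax":0,"ay":0,"az":0,"x":0,"y":-35,"z":0,"hand":1}]' |grep force
python3 -m inch '[{"ax":0,"ay":0,"az":0,"x":0,"y":-35,"z":-15,"hand":1},{"ax":0,"ay":0,"az":0,"x":0,"y":-35,"z":-15,"hand":1},{"ax":0,"ay":0,"az":0,"x":0,"y":-20,"z":-10,"hand":1},{"ax":0.1,"ay":0,"az":0,"x":0,"y":0,"z":0,"hand":1},{"ax":0.1,"ay":0,"az":0,"x":0,"y":0,"z":0,"hand":1}]' |grep force
python3 -m inch '[{"ax":0.1,"ay":0,"az":0,"x":0,"y":0,"z":0,"hand":1},{"ax":0.1,"ay":0,"az":0,"x":0,"y":0,"z":0,"hand":1},{"ax":0.12,"ay":0,"az":0,"x":0,"y":0,"z":0,"hand":1},{"ax":0,"ay":0,"az":0,"x":0,"y":0,"z":0,"hand":1},{"ax":0,"ay":0,"az":0,"x":0,"y":0,"z":0,"hand":1}]' |grep force
python3 s.py
```

```text
contact_force: [2.4, 1.1, 2.1]
contact_force: [0.1, -0.0, -1.2]
contact_force: [-1.0, -0.5, 0.4]
contact_force: [0.2, -0.6, -0.8]
t29.57 TCP stand mm [ 48.3 -12.4 329.1] F stand [-0.  -0.6 -0.8] op -0.0 axes stand [[0.006, -0.003, 1.0], [-1.0, 0.0, 0.006], [-0.0, -1.0, -0.003]]
```

```bash
python3 -m inch '[{"ax":0,"ay":0,"az":0,"x":-30,"y":0,"z":0,"hand":1},{"ax":0,"ay":0,"az":0,"x":-35,"y":0,"z":0,"hand":1},{"ax":0,"ay":0,"az":0,"x":-35,"y":0,"z":0,"hand":1},{"ax":0,"ay":0,"az":0,"x":-35,"y":0,"z":0,"hand":1},{"ax":0,"ay":0,"az":0,"x":-35,"y":0,"z":0,"hand":1}]' |grep force
python3 -m inch '[{"ax":0,"ay":0,"az":0,"x":-35,"y":0,"z":-15,"hand":1},{"ax":0,"ay":0,"az":0,"x":-35,"y":0,"z":-15,"hand":1},{"ax":0,"ay":0,"az":0,"x":-35,"y":0,"z":-15,"hand":1},{"ax":0,"ay":0,"az":0,"x":-35,"y":0,"z":-15,"hand":1},{"ax":0,"ay":0,"az":0,"x":-10,"y":0,"z":0,"hand":1}]' |grep force
python3 -m inch '[{"ax":0,"ay":0,"az":-0.112,"x":0,"y":0,"z":0,"hand":1},{"ax":0,"ay":0,"az":-0.112,"x":0,"y":0,"z":0,"hand":1},{"ax":0,"ay":0,"az":-0.112,"x":0,"y":0,"z":0,"hand":1},{"ax":0,"ay":0,"az":-0.112,"x":0,"y":0,"z":0,"hand":1},{"ax":0,"ay":0,"az":-0.112,"x":0,"y":0,"z":0,"hand":1}]' |grep force
python3 -m inch '[{"ax":0,"ay":0,"az":-0.112,"x":0,"y":0,"z":0,"hand":1},{"ax":0,"ay":0,"az":-0.112,"x":0,"y":0,"z":0,"hand":1},{"ax":0,"ay":0,"az":0,"x":0,"y":30,"z":0,"hand":1},{"ax":0,"ay":0,"az":0,"x":0,"y":30,"z":0,"hand":1},{"ax":0,"ay":0,"az":0,"x":0,"y":20,"z":0,"hand":1}]' |grep force
python3 -m inch '[{"ax":0,"ay":0,"az":0,"x":0,"y":0,"z":0,"hand":1},{"ax":0,"ay":0,"az":0,"x":0,"y":0,"z":0,"hand":1}]' |grep force
python3 s.py; python3 shot.py w7 65
python3 - <<'E'
import cv2
cv2.imwrite("pics/w7z.png",cv2.resize(cv2.imread("pics/w7.png")[120:260,200:400],None,fx=4,fy=4,interpolation=cv2.INTER_CUBIC))
E
```

```text
contact_force: [0.6, 0.5, 0.1]
contact_force: [0.0, 0.4, -0.0]
contact_force: [-0.3, -0.2, -0.5]
contact_force: [-0.3, -0.2, -0.2]
contact_force: [-0.6, 0.0, 0.4]
t31.40 TCP stand mm [-12.2 250.5 271.5] F stand [-0.6  0.2  0.4] op -0.0 axes stand [[0.006, 0.002, 1.0], [-0.707, -0.707, 0.006], [0.707, -0.707, -0.003]]
back 57.37 (n60 sd1.47)
back 65.63 (n76 sd0.07)
back 65.65 (n77 sd0.08)
bar lo 65.66 (n57 sd0.08) up 73.66 (n63 sd2.78)
```

View pics/w7z.png

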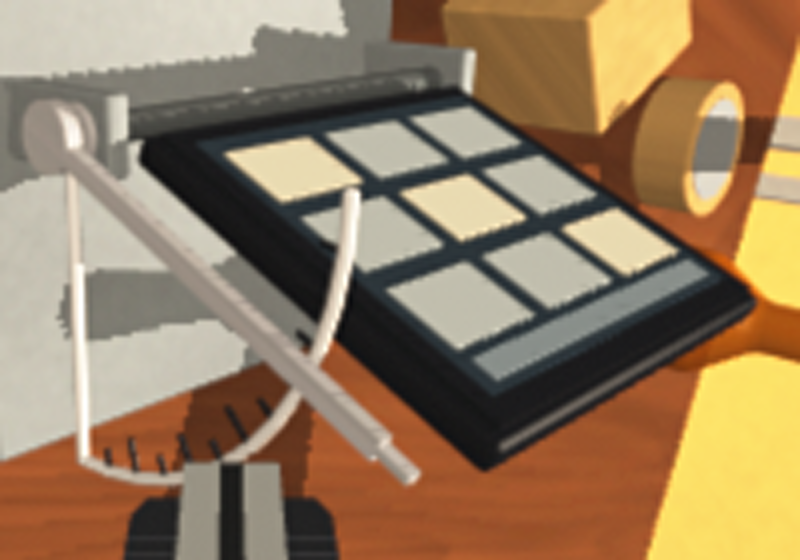

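After the press the edge fits read 65.6° for the screen and 65.7° for the bar. The back edge, (145, 155) to (487, 468), and the bar, (70, 150) to (380, 455), look parallel, and the arm is clear of everything. I'm handing in.

```bash
python3 -c "
from plant import *
print(get_state()['contact_force']);sign_off()"
```

```text
[-0.31958104  0.91202963  0.81492194]
the job is handed in; nothing more can be done
```

The screen now stands in line with the mark arm and held there through the press test. I handed the job in at about 31 s of the 64 s allowed, with the arm clear of everything.

- **Tilting:** I pushed the top edge up in four stages from the robot's side, letting go and checking from the side after each one. After springing back, the screen stood at about 56°, 63.3°, 63.3° (the third push did not turn the hinge) and then 65.7°.
- **Press test:** I pressed a fingertip on the glass, above mid height, with about 3 N for around half a second. The screen read 65.6° afterwards, so the hinge held.
- **Last check:** After the press, the edge fits in the side view gave 65.6° for the screen and 65.7° for the bar.
- **Checks that disagreed:**
  - Some fits started from poor guesses, including the bar's upper edge in the last picture. They scattered widely, so I ignored them.
  - Earlier estimates from hand-picked points differed by 1–2°.
- **Mark arm and goods:** I never touched the mark arm, jar, oil or pack. I did not measure their positions again at the end.

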